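# Lay a steel tube in the V-blocks of the tacking fixture, by way of the rest

### The job

The steel tube on the yellow stock saddle has to go into the aluminium V-blocks of the tacking fixture. Only its ends can be gripped in the saddle and only its middle will clear the fixture, so first lay it centred across both notches of the blue two-post rest and let go, then take it again and lay it in the fixture, between the red end stops and cradled in both grooves, and leave it there. Lower the tube into place each time rather than dropping it, and do not shift the other things on the bench.

Things in the scene. Friction and masses are not known exactly. Their poses are not given: they have to be found in the camera images.
- tube: plain thin-walled steel tube, 190 mm long, 38 mm outside diameter, 0.15 to 0.3 kg, with a 12 mm white band around its middle and dark bores; stiff enough to grip firmly. Origin at mid-length on its axis; its x runs along the axis (it may be rolled about x). It starts level in the saddle, centred along it within 6 mm, overhanging about 50 mm at either end
- saddle: yellow stock saddle, bolted down: one V-block (90 degree groove along x), 90 mm long and 70 mm wide, on a foot 90 x 100 mm, 10 mm thick. Origin under its middle, on the bench. A tube lying in it has its axis 75 mm above the bench; the cheeks reach up to that height, so fingers have no room beside the tube's middle, only at its overhanging ends
- rest: blue two-post rest, bolted down: foot 130 x 90 mm, 8 mm thick; two upright V-notched plates, each 10 mm thick along x and 60 mm wide, centred 40 mm either side of the middle (70 mm clear between). Notches 90 degrees, 44 mm wide at the top, plate tops 70 mm above the bench. Origin under its middle, on the bench. A tube in it can be gripped outside the posts or between them
- rest_seat (a point): point on the axis of a tube lying in the rest, midway between its posts, 75 mm above the bench; x runs along the notches, z up
- fixture: tacking fixture, bolted down: dark plate 222 x 100 mm, 10 mm thick; two bare-aluminium V-blocks (90 degree grooves along x), each 35 mm long, 70 mm wide, 55 mm high over the bench, centred 69.5 mm either side of the middle (104 mm clear between); beyond them red end stops, 206 mm apart inside, 65 mm high. Origin under its middle, on the bench. Fingers have room only between the blocks
- fixture_seat (a point): the goal place: point on the axis of a tube lying in the fixture's two V-blocks, midway between them, 55 mm above the bench; x runs along the grooves, z up. A tube centred here has 8 mm to spare at each end stop
- wire_brush: bystander, to be left alone: brass cup brush, 76 mm across, 32 mm high; origin under the middle of its underside
- square_tube: bystander, to be left alone: dark square steel tube, 150 x 40 x 40 mm, lying; origin under the middle of its underside
- tip_box: bystander, to be left alone: small clear plastic box with a white lid, 82 x 57 x 26 mm; origin under the middle of its underside
- calipers: bystander, to be left alone: steel calipers lying flat, 160 mm long, 12 mm high; origin under the middle of its beam
- square: bystander, to be left alone: engineer's square lying flat, 175 mm blade, wooden stock, 16 mm high; origin under the middle of its wooden stock
- hammer: bystander, to be left alone: hammer lying flat; origin under the middle of its length

How it is judged:
On the way:
1. the tube lies in both notches of the rest, centred within 20 mm along it, and the fingers have let it go (x of tube in the frame of rest_seat between -0.02 and 0.02 m and y of tube in the frame of rest_seat between -0.004 and 0.004 m and z of tube in the frame of rest_seat between -0.004 and 0.004 m and angle between the x axis of tube and the x axis of rest_seat, either way round below 0.05 rad and contact force between the fingers and tube below 0.1 N and linear speed of tube below 0.02 m/s), for 0.2 s.
At the end, for the whole second after the job is handed in: the tube lies at rest and released in both V-blocks of the fixture between the end stops: its middle within 11 mm along the grooves and 4 mm across and in height of the fixture's seat point, its axis within 0.04 rad of the grooves (x of tube in the frame of fixture_seat between -0.011 and 0.011 m and y of tube in the frame of fixture_seat between -0.004 and 0.004 m and z of tube in the frame of fixture_seat between -0.004 and 0.004 m and angle between the x axis of tube and the x axis of fixture_seat, either way round below 0.04 rad and contact force between the fingers and tube below 0.1 N and linear speed of tube below 0.01 m/s and angular speed of tube below 0.1 rad/s); the robot touches nothing.
It fails at once if the tube is dropped: it moves faster than 0.4 m/s while the fingers do not touch it (a fall of about 8 mm) (contact force between the fingers and tube below 0.1 N and linear speed of tube above 0.4 m/s).
It fails at once if another thing on the bench is shifted by more than 30 mm (distance of any of wire_brush, square_tube, tip_box, calipers, square, hammer from where it was at the start of the episode above 0.03 m).
It also fails if it takes over 48 s, if anything falls off the work surface, if the arm or the gripper's body presses on something with over 40 N, if the wrist force passes 120 N, or if a joint passes its speed limit or range.

### The arm

A 7-joint arm with a two-finger parallel gripper is mounted at the origin on the work surface. World frame = base frame: x ahead of the robot, y to its left, z up, the work surface at z = 0. Lengths are in m, angles in rad, forces in N, time in s.
With the tool pointing down it reaches from about 0.375 to 0.925 m from the base axis. Payload 3.1 kg.
Tool frame: the origin (TCP) lies between the finger pads; the fingertips stand 19 mm ahead of it and the grasp point (between the pads) is the TCP; z points along the fingers, y is the direction in which the jaws open and shut (so a half turn about z gives the same grasp; the last joint's range is limited). The gripper opens to 85 mm and grips with 20 to 120 N. Pads are 22 mm wide; open, the fingers measure 114 mm over their backs; the gripper's body (76 mm by 85 mm) begins 54 mm behind the grasp point. The pads swing forward as they close: fully open they stand 13 mm farther back than shut.
Start: joints at [-1.4, 0.383, 0.044, 1.598, -0.018, 1.161, -0.05], TCP at [0.173, 0.627, 0.25] pointing down, gripper open.
Joint ranges: [-2.61, 2.61], [-0.41, 2.15], [-1.48, 1.57], [0, 2.5], [-1.57, 4.71], [0.05, 1.97], [-2.85, 2.85]. Speed limits (rad/s): [2.79, 2.79, 3.14, 3.14, 3.14, 3.14, 3.14].

### API

Orientations are given as a unit quaternion [x, y, z, w].
In Python, from bench import move_ptp, movel, move_j, move_gripper, pause, inverse_kinematics, read_camera, camera_params, MotionError, sign_off, look_for, tip_of, read_time_s, read_qpos, read_joint_vel, read_effort, read_eef_pos, read_tcp_rot, read_ft_force, read_ft_torque, read_finger_gap gives the robot as it stands. Calls block until the motion is done:
- move_ptp(position, orientation): joint-space move of the TCP to a pose.
- movel(position, orientation=None, speed=0.15): straight line of the TCP; orientation=None keeps the orientation; speed is the mean speed in m/s.
- move_j(angles): joint-space move.
- move_gripper(opening, effort=None): finger opening in m; effort is the grip in N (None keeps the last); returns when the fingers have stopped.
- pause(seconds).
- inverse_kinematics(position, orientation): joint angles nearest the present ones, or None.
- read_camera(name): name is "scene" or "top"; returns the picture (400x640x3 uint8, red, green, blue); there is no depth.
- camera_params(name): a dict with "K" (3x3 intrinsics, pixels), "camera_from_world" (4x4, takes a point from world to camera coordinates). Camera axes: x right, y down, z forward; pixel columns grow to the right and rows downward; lengths in m; the calibration is good to about 2 mm. A picture is of the moment at which its call begins. camera_params takes no time and is no camera call.
A pose or a line that the arm cannot do raises MotionError and nothing moves.
- sign_off(): hands the job in, once; it reports no verdict.
Trained networks look in the newest picture that a camera, given by its name, has taken for a name from the list of things; names that differ only in an ending like _2 or _b are one class to them, and where a whole thing is asked for, a point or a joint stands for the part that bears it (a point fixed in the world has none). Each returns a list of dicts, best first, with "confidence" (0 to 1); they miss things now and then, are a little off and sometimes report something else, mostly with a low value. They report only what shows in the picture. A call takes as long as a camera call.
- look_for(camera, name): "at" ([column, row] in pixels, amid what is visible of it).
- tip_of(camera, name): "at" ([column, row] in pixels: a listed point, or the origin of a listed thing).
Readings, each from a call of its own:
- read_time_s(): time.
- read_qpos(): joint angles.
- read_joint_vel(): joint speeds.
- read_effort(): joint torques, N m.
- read_eef_pos(): TCP position.
- read_tcp_rot(): TCP orientation.
- read_ft_force(): force on the tool from outside, world axes, zero at the start.
- read_ft_torque(): the same for the moment, N m.
- read_finger_gap(): finger opening in m.
Only numpy, scipy, OpenCV 4.12 (cv2) and the standard library are available. Lean on these libraries where they do the work, as an engineer would, in place of code of your own. Each camera call takes 0.05 s, during which the arm holds its last target.

## Working session

There is one attempt and no reset: what is moved stays moved. The work goes in short steps, each a Python script; the robot and the scene stay as the last script left them, time stands still between calls to the robot, and variables do not carry over. Pictures are saved under pics/ and viewed, and the job is handed in when it is done.

```bash
mkdir -p pics; ls; python3 - <<'E'
from bench import *
import cv2,numpy as np
for c in ("scene","top"):
    im=read_camera(c); cv2.imwrite(f"pics/{c}0.png",im[:,:,::-1])
    p=camera_params(c); print(c,np.round(p["K"],1).tolist(),np.round(p["camera_from_world"],4).tolist())
    for n in ["tube","saddle","rest","rest_seat","fixture","fixture_seat","wire_brush","square_tube","tip_box","calipers","square","hammer"]:
        r=tip_of(c,n); print(n,[(np.round(d["at"],1).tolist(),round(d["confidence"],2)) for d in r[:2]])
print(read_time_s())
E
```

```text
pics
scene [[415.1, 0.0, 314.6], [0.0, 415.1, 196.0], [0.0, 0.0, 1.0]] [[-0.6583, 0.7527, -0.0105, 0.3787], [0.556, 0.4768, -0.6808, -0.2894], [-0.5074, -0.4541, -0.7324, 1.705], [0.0, 0.0, 0.0, 1.0]]
tube [([244.0, 149.2], 0.56), ([466.6, 287.8], 0.18)]
saddle [([247.9, 165.5], 0.66), ([389.2, 193.8], 0.34)]
rest [([385.9, 254.2], 0.71)]
rest_seat [([387.3, 243.9], 0.79)]
fixture [([315.4, 201.6], 0.74), ([316.4, 211.2], 0.69)]
fixture_seat [([318.8, 202.4], 0.95)]
wire_brush [([310.7, 268.0], 0.63)]
square_tube [([240.4, 224.0], 0.6)]
tip_box [([322.7, 154.7], 0.68), ([317.9, 200.9], 0.43)]
calipers [([392.5, 192.4], 0.68)]
square [([245.4, 118.0], 0.55), ([388.6, 254.1], 0.5)]
hammer [([463.2, 289.8], 0.6)]
top [[369.2, 0.0, 313.0], [0.0, 369.2, 198.0], [0.0, 0.0, 1.0]] [[0.0304, -0.9995, -0.0033, -0.0199], [-0.9741, -0.0289, -0.2242, 0.5832], [0.224, 0.01, -0.9745, 1.2581], [0.0, 0.0, 0.0, 1.0]]
tube [([399.3, 197.3], 0.75), ([348.9, 151.7], 0.5)]
saddle [([395.5, 201.0], 0.83)]
rest [([232.9, 198.6], 0.7)]
rest_seat [([229.6, 189.6], 0.76), ([401.1, 196.8], 0.59)]
fixture [([308.9, 201.0], 0.9), ([235.7, 197.7], 0.46)]
fixture_seat [([308.3, 196.6], 0.82)]
wire_brush [([275.5, 152.6], 0.74), ([398.4, 199.2], 0.63)]
square_tube [([348.0, 150.3], 0.69)]
tip_box [([351.8, 264.5], 0.66)]
calipers [([264.4, 260.2], 0.84)]
square [([459.9, 253.6], 0.62)]
hammer [([165.4, 210.3], 0.87)]
1.3
```

View pics/top0.png

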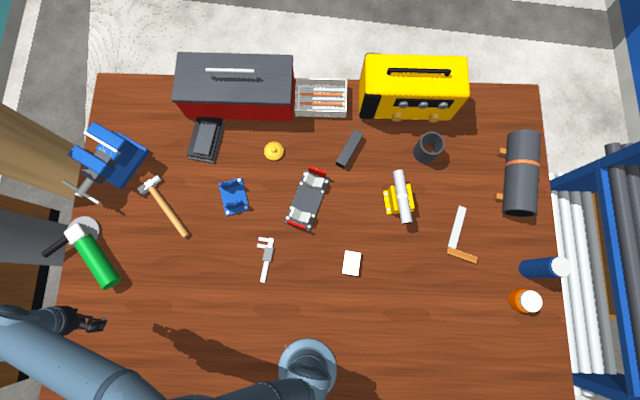

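View pics/scene0.png

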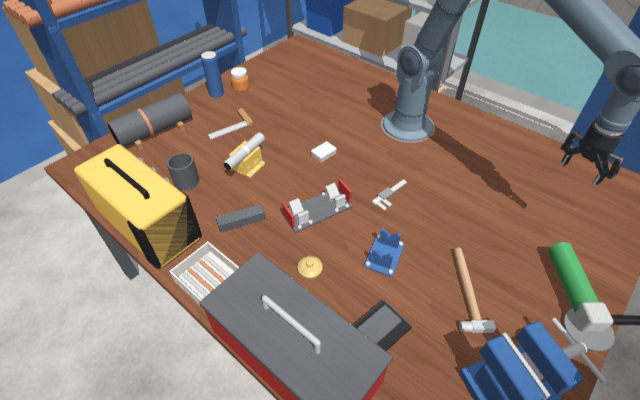

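The top view shows the tube/saddle near (401,197), the fixture near (308,199) and the rest near (233,197). I'll zoom in on these before measuring.

```bash
python3 - <<'E'
import cv2,numpy as np
t=cv2.imread("pics/top0.png"); s=cv2.imread("pics/scene0.png")
f=lambda im,x,y,w=66,h=66,k=6: cv2.resize(im[y:y+h,x:x+w],None,fx=k,fy=k,interpolation=cv2.INTER_CUBIC)
cv2.imwrite("pics/ztop.png",np.hstack([f(t,370,165,66,66,4),f(t,276,165,66,66,4),f(t,202,165,66,66,4)]))
cv2.imwrite("pics/zscene.png",np.hstack([f(s,212,120,66,66,4),f(s,276,172,80,66,4),f(s,352,222,54,66,4)]))
E
```

```text
(no output)
```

View pics/ztop.png

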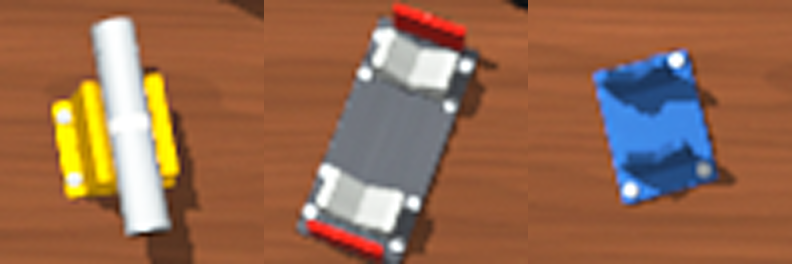

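View pics/zscene.png

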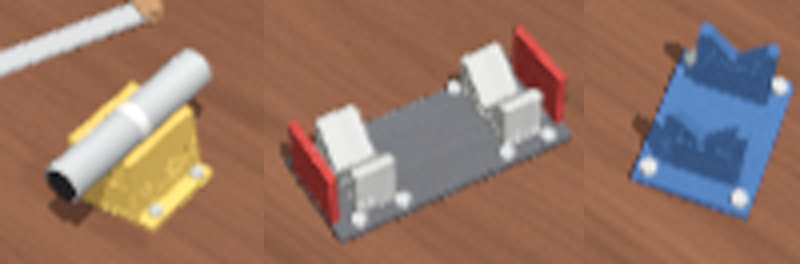

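```bash
cat > fit.py <<'E'
import cv2,numpy as np
from scipy.optimize import minimize
from bench import camera_params
from scipy.ndimage import binary_fill_holes,label
P={c:camera_params(c) for c in("scene","top")}
def proj(c,X):
    X=np.atleast_2d(X);T=np.array(P[c]["camera_from_world"]);K=np.array(P[c]["K"])
    q=(X@T[:3,:3].T+T[:3,3])@K.T
    return q[:,:2]/q[:,2:]
def ray(c,uv,z):
    T=np.array(P[c]["camera_from_world"]);K=np.array(P[c]["K"]);R=T[:3,:3];o=-R.T@T[:3,3]
    d=R.T@np.linalg.inv(K)@[uv[0],uv[1],1]
    return o+d*(z-o[2])/d[2]
def box(x0,x1,y0,y1,z0,z1): return np.array([[x,y,z] for x in(x0,x1) for y in(y0,y1) for z in(z0,z1)])
def prism(x0,x1,yz): return np.array([[x,y,z] for x in(x0,x1) for y,z in yz])
def vee(x0,x1,hw,zb,zt,nh,nb):  # block with 90deg notch half width nh, bottom nb
    return [prism(x0,x1,[(-hw,zb),(hw,zb),(hw,nb),(-hw,nb)]),
      prism(x0,x1,[(-hw,nb),(0,nb),(-nh,zt),(-hw,zt)]),prism(x0,x1,[(hw,nb),(0,nb),(nh,zt),(hw,zt)])]
rest=[box(-.065,.065,-.045,.045,0,.008)]+sum([vee(s-.005,s+.005,.03,.008,.07,.022,.048) for s in(-.04,.04)],[])
b=.055-.019*2**.5
fixt=[box(-.111,.111,-.05,.05,0,.01)]+sum([vee(s-.0175,s+.0175,.035,.01,.055,.055-b,b) for s in(-.0695,.0695)],[])+\
  [box(s*.103,s*.111,-.035,.035,.01,.065) for s in(-1,1)]
a=np.linspace(0,2*np.pi,24,endpoint=False)
tubem=[prism(-.095,.095,np.c_[.019*np.cos(a),.019*np.sin(a)])]
S=8
def render(c,model,p,z,roi):
    x0,y0,w,h=roi;m=np.zeros((h*S,w*S),np.uint8);cy,sy=np.cos(p[2]),np.sin(p[2])
    R=np.array([[cy,-sy,0],[sy,cy,0],[0,0,1]])
    for q in model:
        u=(proj(c,q@R.T+[p[0],p[1],z])-[x0,y0]+.5)*S-.5
        cv2.fillConvexPoly(m,cv2.convexHull(np.round(u*16).astype(np.int32)),1,shift=4)
    return cv2.resize(m.astype(np.float32),(w,h),interpolation=cv2.INTER_AREA)
def mask(im,kind,roi,seed):
    x0,y0,w,h=roi;k=im[y0:y0+h,x0:x0+w];H=cv2.cvtColor(k,cv2.COLOR_BGR2HSV).astype(int)
    hh,ss,vv=H[...,0],H[...,1],H[...,2]
    if kind=="rest": m=((hh>90)&(hh<130)&(ss>60))|((ss<60)&(vv>110))
    elif kind=="fixture": m=(ss<85)|((ss>170)&((hh<5)|(hh>172)))
    elif kind=="tube": m=(ss<60)&(vv>60)
    m=binary_fill_holes(m);l,n=label(m);t=l[seed[1]-y0,seed[0]-x0]
    assert t,"seed"
    return (l==t).astype(np.float32)
def fit(data,model,z,p0):
    def f(p): return sum(((render(c,model,p,z,r)-m)**2).sum() for c,m,r in data)
    best=None
    for d in(0,.05,-.05):
        s=np.array([p0]*4,float);s[0,2]+=d;s[1]+=[.008,0,d];s[2]+=[0,.008,d];s[3,2]+=.1
        o=minimize(f,p0,method="Nelder-Mead",options=dict(initial_simplex=s,xatol=1e-5,fatol=.01))
        if best is None or o.fun<best.fun: best=o
    return best.x,best.fun
E
cat > run1.py <<'E'
from fit import *
im={c:cv2.imread(f"pics/{c}0.png") for c in P}
J={"tube":(tubem,.075,dict(top=((370,160,66,70),(401,190)),scene=((212,122,66,60),(236,156)))),
 "rest":(rest,0,dict(top=((202,165,66,66),(233,197)),scene=((352,222,62,66),(384,250)))),
 "fixture":(fixt,0,dict(top=((270,158,76,80),(308,199)),scene=((270,170,94,66),(318,208))))}
g={"tube":None}
for n,(mod,z,v) in J.items():
    data=[];
    for c,(roi,seed) in v.items():
        m=mask(im[c],n,roi,seed);data.append((c,m,roi))
    c,m,roi=data[0];yy,xx=np.nonzero(m)
    ctr=[roi[0]+xx.mean(),roi[1]+yy.mean()];X=ray(c,ctr,z+.01)
    A=np.array([ray(c,[roi[0]+x,roi[1]+y],z)[:2] for x,y in zip(xx,yy)]);w,V=np.linalg.eigh(np.cov(A.T))
    p0=[X[0],X[1],np.arctan(V[1,1]/V[0,1])]
    for nm,d in(("both",data),("top",data[:1]),("scene",data[1:])):
        p,e=fit(d,mod,z,p0);print(n,nm,np.round(p,4),round(e,1),"area",[int(q[1].sum()) for q in d])
        if nm=="both":
            for c,m,roi in data:
                x0,y0,w,h=roi;o=cv2.resize(im[c][y0:y0+h,x0:x0+w],None,fx=4,fy=4,interpolation=cv2.INTER_CUBIC)
                r=cv2.resize(render(c,mod,p,z,roi),None,fx=4,fy=4);
                cs,_=cv2.findContours((r>.5).astype(np.uint8),0,1);cv2.drawContours(o,cs,-1,(0,255,0),1)
                cs,_=cv2.findContours((cv2.resize(m,None,fx=4,fy=4,interpolation=0)>.5).astype(np.uint8),0,1);cv2.drawContours(o,cs,-1,(255,0,255),1)
                cv2.imwrite(f"pics/fit_{n}_{c}.png",o)
for n,ps in (("rest_seat",(.075,)),("fixture_seat",(.055,))):
    pass
for c,n,uv,z in(("scene","rest_seat",(387.3,243.9),.075),("top","rest_seat",(229.6,189.6),.075),("scene","fix",(318.8,202.4),.055),("top","fix",(308.3,196.6),.055),("top","tube",(399.3,197.3),.075),("scene","tube",(244,149.2),.075),("top","saddle",(395.5,201),0),("scene","saddle",(247.9,165.5),0),
 ("top","fixorig",(308.9,201),0),("top","restorig",(232.9,198.6),0),("scene","fixorig",(316.4,211.2),0),("scene","restorig",(385.9,254.2),0),
 ("top","sqtube",(348,150.3),0.0),("top","brush",(275.5,152.6),0),("top","tipbox",(351.8,264.5),0),("top","calip",(264.4,260.2),0),("top","square",(459.9,253.6),0),("top","hammer",(165.4,210.3),0)):
    print(c,n,np.round(ray(c,uv,z),4))
ims=[cv2.imread(f"pics/fit_{n}_{c}.png") for c in("top","scene") for n in J]
H=330;row=lambda L:np.hstack([cv2.copyMakeBorder(i,0,H-i.shape[0],0,0,0) for i in L])
a,b=row(ims[:3]),row(ims[3:]);W=max(a.shape[1],b.shape[1])
o=np.vstack([cv2.copyMakeBorder(q,0,0,0,W-q.shape[1],0) for q in(a,b)]);print(o.shape)
cv2.imwrite("pics/fits.png",cv2.resize(o,None,fx=min(1,800/W,600/o.shape[0]),fy=min(1,800/W,600/o.shape[0])))
E
python3 run1.py
```

```text
tube both [ 0.5964 -0.3198  0.1489] 91.3 area [589, 491]
tube top [ 0.5985 -0.319   0.148 ] 15.7 area [589]
tube scene [ 0.5869 -0.3222  0.159 ] 35.7 area [491]
rest both [0.5924 0.2968 0.3079] 83.8 area [841, 1231]
rest top [0.5966 0.2985 0.3055] 12.9 area [841]
rest scene [0.5908 0.2963 0.3049] 17.5 area [1231]
fixture both [ 0.5894  0.0207 -0.3298] 280.4 area [1657, 1785]
fixture top [ 0.5909  0.0216 -0.333 ] 33.5 area [1657]
fixture scene [ 0.5849  0.0194 -0.3308] 174.7 area [1785]
scene rest_seat [0.6014 0.3046 0.075 ]
top rest_seat [0.6037 0.2972 0.075 ]
scene fix [0.5945 0.0356 0.055 ]
top fix [0.5909 0.0149 0.055 ]
top tube [ 0.5933 -0.3096  0.075 ]
scene tube [ 0.5881 -0.3268  0.075 ]
top saddle [ 0.5965 -0.3122  0.    ]
scene saddle [ 0.589  -0.3192  0.    ]
top fixorig [0.5869 0.0134 0.    ]
top restorig [0.5876 0.3002 0.    ]
scene fixorig [0.5924 0.0229 0.    ]
scene restorig [0.585  0.2988 0.    ]
top sqtube [ 0.793  -0.1318  0.    ]
top brush [ 0.7753  0.1493 -0.    ]
top tipbox [ 0.3562 -0.1496  0.    ]
top calip [0.362  0.1677 0.    ]
top square [ 0.4072 -0.5425  0.    ]
top hammer [0.5352 0.5497 0.    ]
(660, 888, 3)
```

View pics/fits.png

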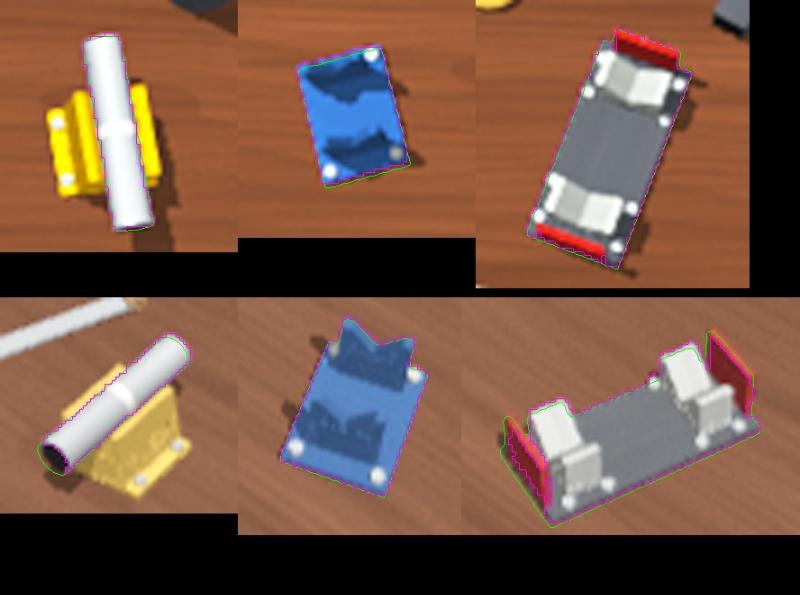

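```bash
sed -i 's/m=(ss<85)|((ss>170).*/m=(ss<85)|((hh<4)|(hh>170))\&(ss>110)/; s/m=(ss<60)&(vv>60)/m=((ss<60)\&(vv>60))|(vv<45)/' fit.py
sed -i 's/\[x0,y0\]+.5)\*S-.5/[x0,y0]+.5-HP)*S-.5/; s/^S=8/S=8;HP=0./' fit.py
python3 run1.py | head -9; echo; sed 's/^from fit import \*/import fit\nfrom fit import *\nfit.HP=.5\nfit=fit.fit/' run1.py > run2.py; python3 run2.py|head -9
```

```text
tube both [ 0.5955 -0.3198  0.1511] 63.1 area [590, 518]
tube top [ 0.5983 -0.3189  0.1462] 16.1 area [590]
tube scene [ 0.5902 -0.3218  0.1544] 13.3 area [518]
rest both [0.5924 0.2968 0.3079] 83.8 area [841, 1231]
rest top [0.5966 0.2985 0.3055] 12.9 area [841]
rest scene [0.5908 0.2963 0.3049] 17.5 area [1231]
fixture both [ 0.5875  0.0208 -0.3311] 159.2 area [1655, 1914]
fixture top [ 0.5905  0.0218 -0.3346] 32.0 area [1655]
fixture scene [ 0.5853  0.0194 -0.3285] 50.5 area [1914]
Traceback (most recent call last):
  File "run2.py", line 4, in <module>
    fit=fit.fit
        ^^^^^^^
AttributeError: 'function' object has no attribute 'fit'
```

View pics/fits.png

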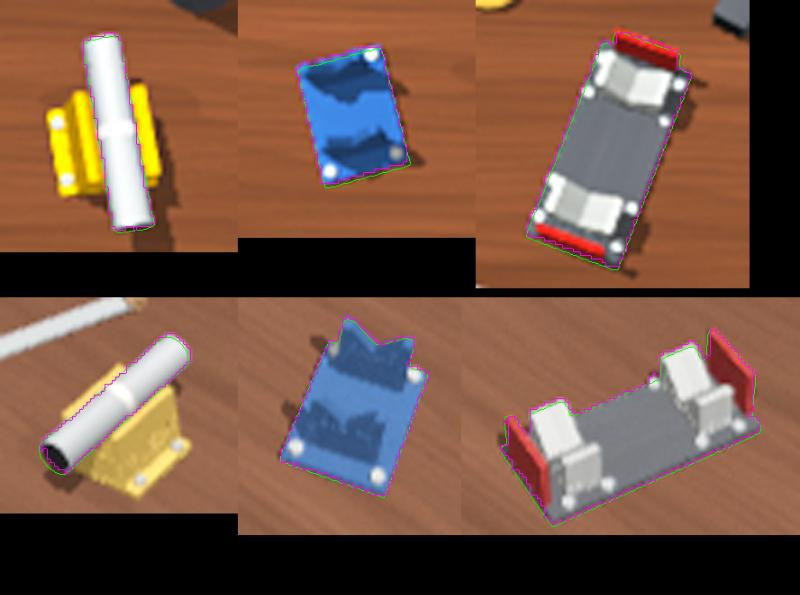

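```bash
sed 's/^S=8;HP=0./S=8;HP=.5/' fit.py > fith.py; sed 's/from fit import/from fith import/' run1.py > run2.py; python3 run2.py|head -9
```

```text
tube both [ 0.5934 -0.32    0.1502] 77.4 area [590, 518]
tube top [ 0.5965 -0.3207  0.1467] 16.0 area [590]
tube scene [ 0.5907 -0.3184  0.1532] 13.6 area [518]
rest both [0.5927 0.2979 0.3037] 68.4 area [841, 1231]
rest top [0.5947 0.2965 0.3055] 12.9 area [841]
rest scene [0.591  0.2984 0.3071] 17.2 area [1231]
fixture both [ 0.5865  0.021  -0.3343] 111.5 area [1655, 1914]
fixture top [ 0.589   0.0196 -0.3317] 31.5 area [1655]
fixture scene [ 0.5856  0.022  -0.3321] 51.5 area [1914]
```

Assuming the half-pixel convention, the two cameras agree to within a few mm, with a steady offset in x of about 4 mm. I'll check that offset against the robot once the tube is gripped. Next are the IK checks, then the approach.

```bash
cat > h.py <<'E'
from bench import *
import numpy as np
from scipy.spatial.transform import Rotation as Ro
def quat(t,s=1):
    y=s*np.array([-np.sin(t),np.cos(t),0]);z=np.array([0,0,-1.]);x=np.cross(y,z)
    return Ro.from_matrix(np.c_[x,y,z]).as_quat().tolist()
def at(p,t,d,z): return [p[0]+d*np.cos(t),p[1]+d*np.sin(t),z]
TUBE=(.594,-.3196);TY=.150
REST=(.5928,.2975);RY=.306
FIX=(.5873,.0208);FY=-.332
def ft(): return np.round(read_ft_force(),2).tolist()
E
python3 - <<'E'
from h import *
print(quat(0),read_tcp_rot())
for s in(1,-1):
  for d in(-.073,.073):
    for n,p,t,dd in(("tube",TUBE,TY,d),("rest",REST,RY,d),("restmid",REST,RY,0),("fix",FIX,FY,0)):
      q=inverse_kinematics(at(p,t,dd,.075),quat(t,s)); print(s,d,n,None if q is None else np.round(q,2).tolist())
print(read_time_s())
E
```

```text
[0.0, 1.0, 0.0, 0.0] [ 1.33977178e-01  9.90984417e-01 -1.60906844e-05 -6.74941976e-06]
1 -0.073 tube [-0.07, 0.65, 0.74, 1.83, -0.56, 0.89, 2.65]
1 -0.073 rest [-0.71, 0.49, 0.19, 1.87, -0.13, 0.79, 1.42]
1 -0.073 restmid [-0.67, 0.6, 0.18, 1.69, -0.14, 0.87, 1.45]
1 -0.073 fix [-0.57, 0.54, 0.58, 1.9, -0.4, 0.82, 1.46]
1 0.073 tube [-0.06, 0.82, 0.67, 1.51, -0.56, 1.02, 2.47]
1 0.073 rest [-0.63, 0.72, 0.18, 1.48, -0.14, 0.95, 1.47]
1 0.073 restmid [-0.67, 0.6, 0.18, 1.69, -0.14, 0.87, 1.45]
1 0.073 fix [-0.57, 0.54, 0.58, 1.9, -0.4, 0.82, 1.46]
-1 -0.073 tube [-0.31, 0.9, 1.14, 1.84, -0.94, 1.08, -0.21]
-1 -0.073 rest [-1.0, 0.55, 0.56, 1.89, -0.39, 0.82, -1.51]
-1 -0.073 restmid [-0.95, 0.67, 0.57, 1.7, -0.44, 0.9, -1.46]
-1 -0.073 fix [-0.95, 0.85, 1.15, 1.91, -0.92, 1.03, -1.29]
-1 0.073 tube [-0.14, 0.87, 0.8, 1.51, -0.68, 1.06, -0.59]
-1 0.073 rest [-0.9, 0.8, 0.6, 1.5, -0.5, 1.0, -1.44]
-1 0.073 restmid [-0.95, 0.67, 0.57, 1.7, -0.44, 0.9, -1.46]
-1 0.073 fix [-0.95, 0.85, 1.15, 1.91, -0.92, 1.03, -1.29]
1.3
```

```bash
python3 - <<'E'
from h import *
import cv2
q=quat(TY,-1)
move_gripper(.085)
move_ptp(at(TUBE,TY,-.073,.2),q); print(read_time_s(),read_eef_pos(),ft())
movel(at(TUBE,TY,-.073,.11),q,speed=.15); print(read_time_s(),ft())
for c in("scene","top"): cv2.imwrite(f"pics/{c}1.png",read_camera(c)[:,:,::-1])
a=cv2.imread("pics/scene1.png")[80:230,150:350];b=cv2.imread("pics/top1.png")[130:280,330:480]
cv2.imwrite("pics/z1.png",np.hstack([cv2.resize(x,None,fx=2.25,fy=2.25,interpolation=2) for x in(a,b)]))
E
```

```text
5.0667 [ 0.52253692 -0.32955218  0.19978663] [-0.03, 0.25, -0.26]
5.8167 [-0.64, 0.17, 0.8]
```

View pics/z1.png

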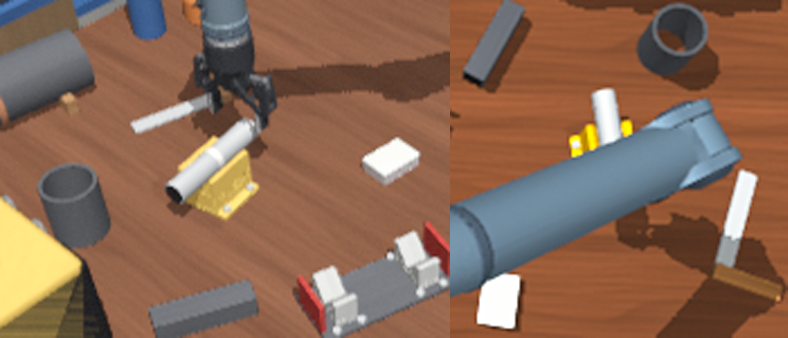

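The scene view shows the open fingers straddling the tube's near end, around (262,130). The top view is mostly blocked by the arm. Next I lower and take a light grip.

```bash
python3 - <<'E'
from h import *
q=quat(TY,-1)
movel(at(TUBE,TY,-.073,.075),q,speed=.1); print(read_time_s(),ft(),np.round(read_ft_torque(),2))
move_gripper(.034,20); print(read_time_s(),read_finger_gap(),ft(),np.round(read_ft_torque(),2),read_eef_pos())
E
```

```text
6.4167 [-0.42, 0.13, -0.17] [ 0.06  0.02 -0.04]
6.9083 0.03720416380649246 [-0.69, 0.45, 3.19] [0.11 0.07 0.05] [ 0.52203929 -0.33058037  0.0754955 ]
```

```bash
python3 - <<'E'
from h import *
import cv2
q=quat(TY,-1)
move_gripper(.030,120); print(read_time_s(),read_finger_gap(),ft(),np.round(read_ft_torque(),2))
p=np.array(at(TUBE,TY,-.073,.075))
movel((p+[0,0,.02]).tolist(),q,speed=.05); print(read_time_s(),ft(),np.round(read_ft_torque(),2))
movel((p+[0,0,.115]).tolist(),q,speed=.12); print(read_time_s(),ft(),np.round(read_ft_torque(),2),read_finger_gap(),read_eef_pos())
for c in("scene","top"): cv2.imwrite(f"pics/{c}2.png",read_camera(c)[:,:,::-1])
a=cv2.imread("pics/scene2.png")[60:210,150:350];b=cv2.imread("pics/top2.png")[130:280,330:480]
cv2.imwrite("pics/z2.png",np.hstack([cv2.resize(x,None,fx=2.25,fy=2.25,interpolation=2) for x in(a,b)]))
E
```

```text
7.125 0.03491743655152163 [-1.42, 1.62, 4.81] [0.39 0.23 0.09]
7.675 [-0.93, -0.39, -1.61] [ 0.02  0.09 -0.01]
8.6167 [0.01, -0.74, -1.95] [0.02 0.12 0.  ] 0.03485326248362654 [ 0.52143846 -0.32984055  0.18914105]
```

View pics/z2.png

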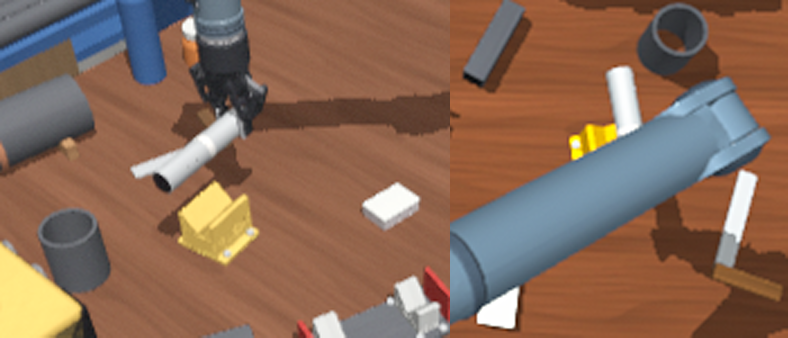

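The tube is held level and clear of the saddle, with 1.95 N of weight on the wrist. I'll carry it to a point above the rest.

```bash
python3 - <<'E'
from h import *
import cv2
q=quat(RY,-1)
try: movel(at(REST,RY,-.073,.19),q,speed=.25)
except MotionError as e:
    print(e); move_ptp(at(REST,RY,-.073,.19),q)
print(read_time_s(),ft(),np.round(read_qpos(),2))
movel(at(REST,RY,-.073,.105),q,speed=.12); print(read_time_s(),ft(),np.round(read_ft_torque(),2),read_eef_pos(),read_tcp_rot(),q)
for c in("scene","top"): cv2.imwrite(f"pics/{c}3.png",read_camera(c)[:,:,::-1])
a=cv2.imread("pics/scene3.png")[180:330,280:480];b=cv2.imread("pics/top3.png")[120:270,160:310]
cv2.imwrite("pics/z3.png",np.hstack([cv2.resize(x,None,fx=2.25,fy=2.25,interpolation=2) for x in(a,b)]))
E
```

```text
11.2917 [0.47, -0.38, -1.37] [-1.47  0.68  1.25  1.84 -0.71  1.17 -1.23]
12.15 [0.14, 0.54, -0.23] [-0.01  0.1   0.02] [0.52391756 0.27551002 0.10563926] [ 9.88334462e-01  1.52297420e-01  6.95382011e-04 -5.08094210e-05] [0.9883183147445791, 0.1524037687868477, 0.0, -0.0]
```

View pics/z3.png

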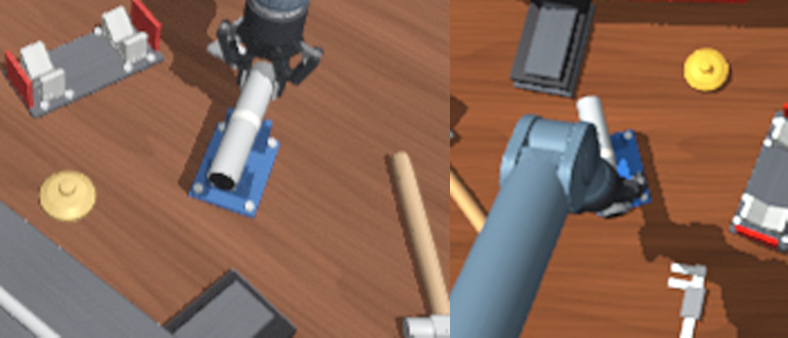

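```bash
python3 - <<'E'
from fith import *
from h import *
o=[]
for c,roi in(("scene",(340,190,90,90)),("top",(190,140,90,90))):
    im=cv2.imread(f"pics/{c}3.png");x0,y0,w,h=roi
    z=cv2.resize(im[y0:y0+h,x0:x0+w],None,fx=4,fy=4,interpolation=2)
    for m,p,zz,col in((tubem,[.5937,.2975,RY],.1056,(0,255,0)),(rest,[*REST,RY],0,(0,255,255))):
        r=cv2.resize(render(c,m,p,zz,roi),None,fx=4,fy=4)
        cs,_=cv2.findContours((r>.5).astype(np.uint8),0,1);cv2.drawContours(z,cs,-1,col,1)
    o.append(z)
cv2.imwrite("pics/ov3.png",np.hstack(o))
E
```

```text
(no output)
```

View pics/ov3.png

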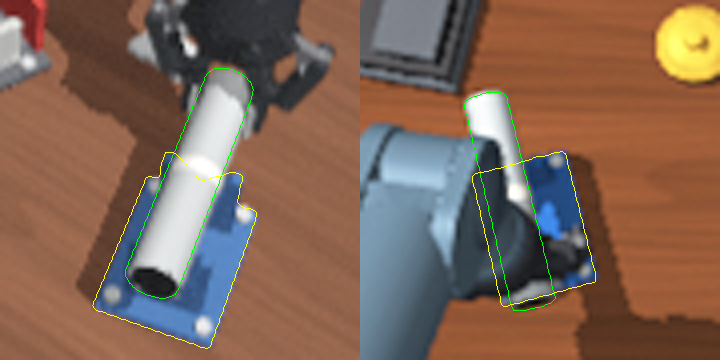

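The tube matches its predicted outline in the scene view, to about 1 px, and sits centred over the rest. Next I lower it with the force readings watched.

```bash
python3 - <<'E'
from h import *
q=quat(RY,-1)
movel(at(REST,RY,-.073,.081),q,speed=.08); f0=np.array(read_ft_force());print(read_time_s(),ft(),read_eef_pos())
z=.081
while z>.0715:
    z-=.0015; movel(at(REST,RY,-.073,z),q,speed=.03)
    f=np.array(read_ft_force())-f0; print(round(z,4),np.round(f,2),np.round(read_ft_torque(),2),round(read_eef_pos()[2],4))
    if np.linalg.norm(f)>5: break
print(read_time_s())
E
```

```text
12.7 [0.62, -0.01, -1.51] [0.52259528 0.27519858 0.08012997]
0.0795 [-0.92  0.9   0.35] [-0.04  0.16  0.03] 0.0797
0.078 [-0.41 -0.83 -1.22] [-0.02  0.09  0.  ] 0.078
0.0765 [ 0.33 -0.35  0.55] [-0.17 -0.05 -0.01] 0.0768
0.075 [-0.82 -3.64  6.31] [-0.47 -0.05 -0.09] 0.0757
13.7
```

```bash
python3 - <<'E'
from h import *
q=quat(RY,-1)
n=np.array([-np.sin(RY),np.cos(RY),0])
for s in(.001,.002):
    movel((np.array(at(REST,RY,-.073,.075))-s*n).tolist(),q,speed=.03)
    print(s,ft(),np.round(read_ft_torque(),2),read_eef_pos(),n@read_ft_force())
print(read_time_s())
E
```

```text
0.001 [-1.07, -0.88, 4.63] [-0.31  0.05 -0.12] [0.52409992 0.27462245 0.07567892] -0.5197417904871489
0.002 [-2.01, -0.1, 5.52] [-0.14  0.13 -0.07] [0.52412134 0.27455747 0.07567393] 0.504956069028421
14.2
```

```bash
python3 - <<'E'
from h import *
import cv2
q=quat(RY,-1)
n=np.array([-np.sin(RY),np.cos(RY),0])
move_gripper(.034,20);print(ft(),read_finger_gap())
move_gripper(.085); print(read_time_s(),read_finger_gap(),ft())
movel((np.array(at(REST,RY,-.073,.17))-.0015*n).tolist(),q,speed=.2)
print(read_time_s(),ft())
for c in("scene","top"): cv2.imwrite(f"pics/{c}4.png",read_camera(c)[:,:,::-1])
from fith import *
o=[]
for c,roi in(("scene",(340,190,90,90)),("top",(190,140,90,90))):
    im=cv2.imread(f"pics/{c}4.png");x0,y0,w,h=roi
    z=cv2.resize(im[y0:y0+h,x0:x0+w],None,fx=4,fy=4,interpolation=2)
    for m,p,zz,col in((tubem,[*REST,RY],.075,(0,255,0)),):
        r=cv2.resize(render(c,m,p,zz,roi),None,fx=4,fy=4)
        cs,_=cv2.findContours((r>.5).astype(np.uint8),0,1);cv2.drawContours(z,cs,-1,col,1)
    o.append(z)
cv2.imwrite("pics/ov4.png",np.hstack(o))
E
```

```text
[-2.72, -0.17, 5.8] 0.035270903069581
14.9583 0.08459827397292428 [-0.54, -0.62, 0.59]
15.5833 [-0.9, -0.13, -0.42]
```

View pics/ov4.png

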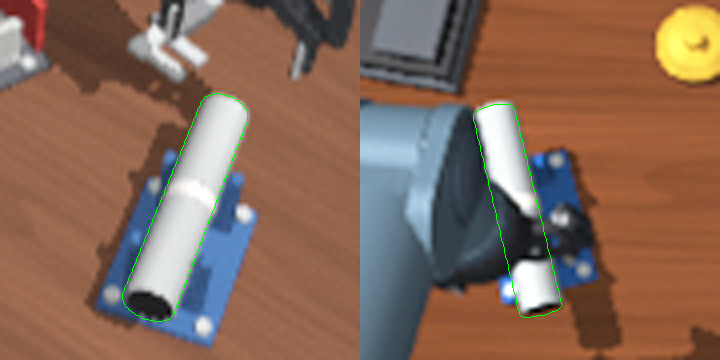

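The overlay agrees with the picture: the tube lies in both notches, released, with its band midway at about (192,190) in the crop. A numeric check in the scene camera follows.

```bash
python3 - <<'E'
from fith import *
im=cv2.imread("pics/scene4.png");roi=(362,205,46,70)
m=mask(im,"tube",roi,(390,225)); 
# keep only near expected tube
r=render("scene",tubem,[.5928,.2975,.306],.075,roi);m=m*cv2.dilate((r>0.1).astype(np.float32),np.ones((7,7)))
p,e=fit([("scene",m,roi)],tubem,.075,[.5928,.2975,.306]);print(np.round(p,4),e,m.sum())
d=p[:2]-[.591,.2984];t=.306;print("along",d@[np.cos(t),np.sin(t)],"across",d@[-np.sin(t),np.cos(t)])
E
```

```text
[0.5904 0.2977 0.3113] 18.107666015625 764.0
along -0.0007617414143956361 across -0.00046448815966452595
```

```bash
python3 - <<'E'
from h import *
import cv2
q=quat(RY,-1)
n=np.array([-np.sin(RY),np.cos(RY),0])
c=lambda z:(np.array(at(REST,RY,-.0005,z))-.0015*n).tolist()
movel(c(.17),q,speed=.2)
movel(c(.075),q,speed=.13);print(read_time_s(),ft(),read_eef_pos())
move_gripper(.034,20);print(read_time_s(),ft(),np.round(read_ft_torque(),2),read_finger_gap(),n@read_ft_force())
move_gripper(.030,80);print(read_time_s(),ft(),np.round(read_ft_torque(),2),read_finger_gap(),n@read_ft_force(),read_eef_pos())
E
```

```text
17.0833 [0.63, 0.87, 0.11] [0.59351751 0.29593076 0.07587568]
17.575 [-1.27, 0.63, 2.46] [ 0.22  0.23 -0.06] 0.037355075001179426 0.9845652518425252
17.7917 [-1.97, 0.13, 5.04] [ 0.17  0.28 -0.03] 0.03613627477287165 0.7215098390905369 [0.59324087 0.29657915 0.07606334]
```

```bash
python3 - <<'E'
from h import *
import cv2
q=quat(RY,-1);n=np.array([-np.sin(RY),np.cos(RY),0])
c=lambda z:(np.array(at(REST,RY,-.0005,z))-.0015*n).tolist()
movel(c(.095),q,speed=.06);print(ft())
movel(c(.16),q,speed=.15);print(read_time_s(),ft(),read_finger_gap())
q=quat(FY,-1)
try: movel(at(FIX,FY,0,.16),q,speed=.15)
except MotionError as e: print(e); move_ptp(at(FIX,FY,0,.16),q)
print(read_time_s(),ft(),np.round(read_qpos(),2))
movel(at(FIX,FY,0,.095),q,speed=.12);print(read_time_s(),ft(),np.round(read_ft_torque(),2),read_eef_pos())
for k in("scene","top"): cv2.imwrite(f"pics/{k}5.png",read_camera(k)[:,:,::-1])
from fith import *
o=[]
e=read_eef_pos()
for k,roi in(("scene",(265,150,100,90)),("top",(265,150,90,90))):
    im=cv2.imread(f"pics/{k}5.png");x0,y0,w,h=roi
    z=cv2.resize(im[y0:y0+h,x0:x0+w],None,fx=4,fy=4,interpolation=2)
    for m,p,zz,col in((tubem,[e[0],e[1],FY],.094,(0,255,0)),(fixt,[*FIX,FY],0,(0,255,255))):
        r=cv2.resize(render(k,m,p,zz,roi),None,fx=4,fy=4)
        cs,_=cv2.findContours((r>.5).astype(np.uint8),0,1);cv2.drawContours(z,cs,-1,col,1)
    o.append(z)
cv2.imwrite("pics/ov5.png",np.hstack(o))
E
```

```text
[0.11, -0.45, -1.69]
18.8583 [0.18, -0.07, -1.62] 0.03572322150255497
20.8417 [-0.55, 0.39, -0.83] [-1.03  0.78  1.29  1.87 -0.83  1.17 -1.34]
21.5333 [0.84, -1.44, -1.57] [-0.02  0.01  0.  ] [0.58765332 0.0205079  0.09528282]
```

View pics/ov5.png

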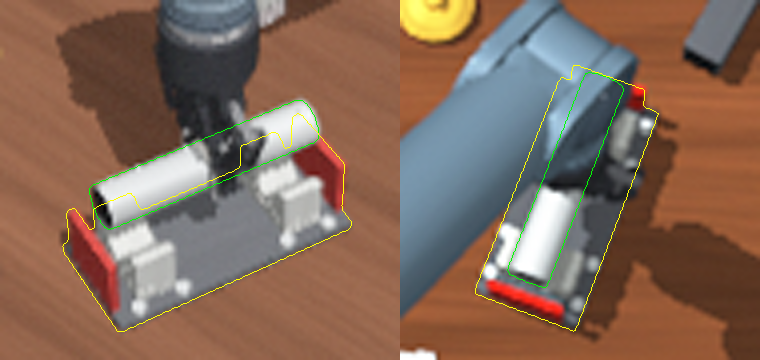

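The tube is in line with the fixture and between the red stops: its ends are at about (98,205) and (315,125) in the scene crop, and the stops are clear of both. Next I lower it with force feedback.

```bash
python3 - <<'E'
from h import *
q=quat(FY,-1);n=np.array([-np.sin(FY),np.cos(FY),0])
movel(at(FIX,FY,0,.0615),q,speed=.08); f0=np.array(read_ft_force());print(read_time_s(),ft(),read_eef_pos())
z=.0615
while z>.052:
    z-=.0015; movel(at(FIX,FY,0,z),q,speed=.03)
    f=np.array(read_ft_force())-f0; print(round(z,4),np.round(f,2),"n",round(n@f,2),np.round(read_ft_torque(),2),np.round(read_eef_pos(),4))
    if np.linalg.norm(f)>5: break
print(read_time_s())
E
```

```text
22.2 [0.28, -0.69, -0.85] [0.5869731  0.02063304 0.0609471 ]
0.06 [-0.27  0.38 -0.4 ] n 0.27 [0.02 0.03 0.03] [0.5876 0.0208 0.0603]
0.0585 [-0.23  0.33 -1.36] n 0.23 [-0.02  0.01  0.04] [0.5873 0.0209 0.0585]
0.057 [-0.62  0.86 -1.05] n 0.61 [-0.06  0.04 -0.01] [0.5872 0.0208 0.0569]
0.0555 [-1.03  3.09  4.35] n 2.59 [ 0.39  0.16 -0.17] [0.5878 0.0213 0.0561]
23.2
```

```bash
python3 - <<'E'
from h import *
q=quat(FY,-1);n=np.array([-np.sin(FY),np.cos(FY),0])
for s in(.0008,.0016):
    movel((np.array(at(FIX,FY,0,.0552))+s*n).tolist(),q,speed=.03)
    f=np.array(read_ft_force());print(s,np.round(f,2),"n",round(n@f,2),np.round(read_ft_torque(),2),np.round(read_eef_pos(),4))
    if n@f<.6:break
print(read_time_s())
E
```

```text
0.0008 [-2.03  0.29  5.43] n -0.39 [ 0.22  0.37 -0.08] [0.5878 0.0213 0.056 ]
23.45
```

Seated: the sideways force is about zero and there are 5 N of vertical support. Now I release and back off.

```bash
python3 - <<'E'
from h import *
import cv2
q=quat(FY,-1);n=np.array([-np.sin(FY),np.cos(FY),0])
move_gripper(.034,20);print(ft(),read_finger_gap())
move_gripper(.085);print(read_time_s(),read_finger_gap(),ft())
movel((np.array(at(FIX,FY,0,.20))+.0008*n).tolist(),q,speed=.2);print(read_time_s(),ft())
move_ptp([.45,.35,.3],quat(.3,-1));print(read_time_s())
for k in("scene","top"): cv2.imwrite(f"pics/{k}6.png",read_camera(k)[:,:,::-1])
from fith import *
o=[]
for k,roi in(("scene",(265,150,100,90)),("top",(265,150,90,90))):
    im=cv2.imread(f"pics/{k}6.png");x0,y0,w,h=roi
    o.append(cv2.resize(im[y0:y0+h,x0:x0+w],None,fx=4,fy=4,interpolation=2))
cv2.imwrite("pics/ov6.png",np.hstack(o))
print([ (c,np.round(r[0]["at"],1),round(r[0]["confidence"],2)) for c in("scene","top") for r in [look_for(c,"tube")] if r])
E
```

```text
[-2.28, 0.41, 5.07] 0.0358760908865023
24.2083 0.08466620757229387 [-0.37, 0.11, -0.14]
25.0833 [-0.1, -0.27, -0.99]
26.4667
[('scene', array([317.7, 199. ]), 0.88), ('top', array([304.9, 197.5]), 0.93)]
```

View pics/ov6.png

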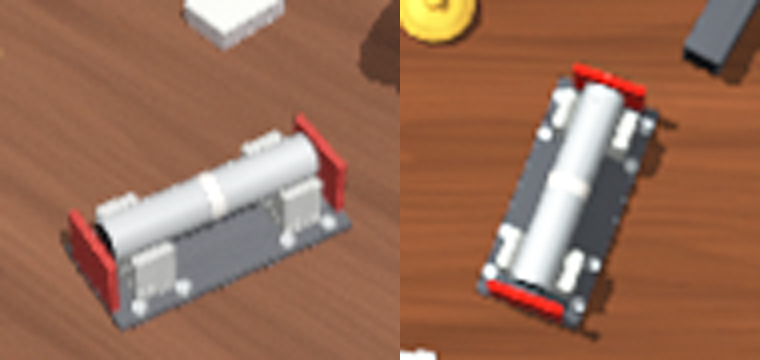

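View pics/top6.png

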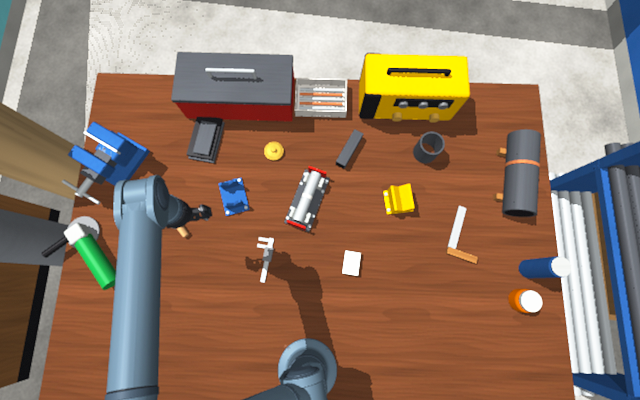

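```bash
python3 - <<'E'
from fith import *
from h import FY
ref={"top":[.589,.0196],"scene":[.5856,.022]}
for c in("top","scene"):
    im=cv2.imread(f"pics/{c}6.png")
    # white band centroid: brightest neutral pixels close to mid tube, vs projection of visible band surface
    r=render(c,tubem,[*ref[c],FY],.055,(0,0,640,400))>.9
    k=im.astype(int);mid=proj(c,[[*ref[c],.055+.013]])[0]
    g=k.min(2);yy,xx=np.nonzero(r);ends=proj(c,[[ref[c][0]+s*.095*np.cos(FY),ref[c][1]+s*.095*np.sin(FY),.068] for s in(-1,1)])
    L=np.linalg.norm(ends[1]-ends[0]);u=(ends[1]-ends[0])/L
    t=((np.c_[xx,yy]+.5-mid)@u)*190/L
    b=np.arange(-30,31,4);prof=[g[yy,xx][(t>=a-2)&(t<a+2)].mean() for a in b];print(c,list(zip(b.tolist(),np.round(prof).astype(int).tolist())))
E
```

```text
top [(-30, 221), (-26, 224), (-22, 214), (-18, 222), (-14, 212), (-10, 218), (-6, 231), (-2, 238), (2, 243), (6, 243), (10, 224), (14, 217), (18, 212), (22, 218), (26, 223), (30, 212)]
scene [(-30, 215), (-26, 214), (-22, 217), (-18, 212), (-14, 212), (-10, 212), (-6, 225), (-2, 239), (2, 241), (6, 226), (10, 211), (14, 212), (18, 207), (22, 212), (26, 209), (30, 212)]
```

Relative to the fixture centre, the white band is centred within about 0–2 mm in both cameras, against 11 mm allowed. Handing in.

```bash
python3 -c "
from bench import *
print(read_time_s());sign_off()"
```

```text
26.6667
the job is handed in; nothing more can be done
```

The tube is in both V-blocks of the fixture, between the red stops and released. I handed the job in at 26.7 s of the 48 s allowed; no verdict is reported.

**What I did:** I gripped the tube by its near end and lowered it onto the rest, watching the wrist force and shifting about 1.5–2 mm sideways until the side force was gone. I then let go, took it again by its middle and laid it in the fixture the same way.

**Last checks:**
- **Rest:** a fit in the scene camera put the released tube 0.8 mm off along the rest and 0.5 mm off across.
- **Fixture seating:** the tube touched down at about 56 mm TCP height. Before release it had about 5 N of support and almost no side force.
- **Fixture centring:** the white band is 0–2 mm from the middle in both cameras, against 11 mm allowed. I did not refit the tube's angle or sideways position here; by eye it sits in both grooves.
- **Bystanders:** in the last top view, none of the other things looks moved; the arm hid most of the hammer.

**What disagreed:** the two cameras differed by 3–6 mm in x. I averaged them, compared positions within one camera, and relied on contact for the final seating.

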